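# Open the spice jar in the jar block

### The arm

A 6-joint arm with a two-finger parallel gripper is mounted at the origin on the work surface. World frame = base frame: x ahead of the robot, y to its left, z up, the work surface at z = 0. Lengths are in m, angles in rad, forces in N, time in s.
With the tool pointing down it reaches from about 0.325 to 0.925 m from the base axis. Payload 3.1 kg.
Tool frame: the origin (TCP) lies between the finger pads; the fingertips stand 11 mm ahead of it and the grasp point (between the pads) lies 8 mm behind it; z points along the fingers, y is the direction in which the jaws open and shut (so a half turn about z gives the same grasp; the last joint's range is limited). The gripper opens to 85 mm and grips with 20 to 120 N. Pads are 22 mm wide; open, the fingers measure 114 mm over their backs; the gripper's body (76 mm by 85 mm) begins 54 mm behind the grasp point. The pads swing forward as they close: fully open they stand 13 mm farther back than shut.
Start: joints at [-1.327, 0.217, 1.613, -0, 1.311, -0.112], TCP at [0.218, -0.586, 0.221] pointing down, gripper open.
Joint ranges: [-2.75, 2.75], [-0.78, 2.1], [0.31, 2.55], [-1.13, 4.27], [0.13, 2.63], [-2.58, 2.58]. Speed limits (rad/s): [2.79, 2.79, 3.14, 3.14, 3.14, 3.14].

### API

Orientations are given as a unit quaternion [x, y, z, w].
In Python, from cell import state, snapshot, camera_model, finish_job gives the robot as it stands.
- The arm moves only by the shell command python3 -m creep 'ROWS' [FORCE]. ROWS is a JSON object of lists of equal length, an entry for each row: "xyz": the shift along the tool's x, y, z in cm, a list of three; "twist": the turn about the tool's z in rad; "jaw": the gripper command: -1 is fully open, 1 is shut, values between are in proportion. A call has 1 to 5 rows; each row shifts and turns the commanded pose from where the row before left it, along the tool's axes as they then stand; what a row does not reach is not made up. A row lasts 1/10 s, in which the tool goes at most 50 mm and 8.59 degrees, less where a joint would pass 70% of its speed; a pose out of reach is approached as far as the arm can. A call with a gripper value outside its range is refused whole. The fingers move at their own pace and stop on an object; FORCE is the grip in N (left out, the last holds). Time passes only in rows, so rows that do not move let the fingers close. It gives the time, the measured TCP pose, the force and the opening at its end, in the units of the state.
- state(): the state, without advancing time (a new reading comes with each control period).
- snapshot(name): name is "side" or "top"; returns (picture, depth): 420x560x3 uint8, red, green, blue; 420x560 float32, m along the optical axis (not along the pixel's ray), 0 where there is no reading.
- camera_model(name): a dict with "intrinsics" (3x3 intrinsics, pixels), "rvec" (rotation vector, rad) and "tvec" (3), from world to camera coordinates, as OpenCV has them. Camera axes: x right, y down, z forward; pixel columns grow to the right and rows downward; lengths in m; the calibration is good to about 2 mm. A picture is of the moment at which its call begins. camera_model takes no time and is no camera call.
- finish_job(): hands the job in, once; it reports no verdict.
The state is a dict: "time_s": time; "qpos": joint angles; "qvel": joint speeds; "joint_torque": joint torques, N m; "eef_pos": TCP position; "ee_rot": TCP orientation; "force": force on the tool from outside, world axes, zero at the start; "ft_torque": the same for the moment, N m; "gripper_width": opening from 0.0 (shut) to 1.0 (fully open).
Only numpy, scipy, OpenCV 4.12 (cv2) and the standard library are available. Lean on these libraries where they do the work, as an engineer would, in place of code of your own. Each camera call takes 0.05 s, during which the arm holds its last target.

### The job

Set the closed square spice jar into the square well of the wooden jar block, which keeps it from turning, and unscrew its tight cap there, stopping once the threads let go (less than a quarter turn). Then lift the cap straight up and finish still holding it in the gripper, just clear above the mouth of the open jar, which stays seated in the block; leave the other things on the table alone.

Things in the scene. Friction and masses are not known exactly. Their poses are not given: they have to be found in the camera images.
- jar: The only square jar: clear plastic, blank paper band, cap screwed on tight. It starts standing on the table at either of two places (the round jar has the other). Body 70 x 70 mm, 86 mm high, then a shoulder disc 62 mm across up to 92 mm, then the screw neck; about 0.3 kg with cap. The closed jar can be lifted by its cap. Origin: centre of the underside; z up; x, y square to its sides.
- mouth (a point): Centre of the square jar's mouth, at the rim of its neck, 114 mm above its underside. Neck 47 mm across, 55 mm over the threads. A white seal disc lies on the mouth, springy: it pushes the tight cap up with about 20 N and rises 2.5 mm at most as the cap comes loose.
- cap: Round ribbed red plastic screw cap of the square jar, 62 mm across (63 over the ribs), 26 mm high, 30 g. Origin: centre of its lower edge, 94 mm above the jar's underside when tight; z up along its axis; when tight its x axis points 25 degrees (22 to 28) counterclockwise of the jar's x axis.
- cap_top (a point): Centre of the cap's flat top, 120 mm above the jar's underside when tight. Quick thread: turned counterclockwise seen from above, the cap climbs about 1.6 mm and is free after about 52 degrees (48 to 56); tight at first (about 0.6 N m), then ever easier. From there to about 78 degrees it lifts straight off; further on it meets the next thread's stop.
- holder: The wooden jar block, fixed to the table: 150 x 150 mm, 42 mm high, brown wood, with one square well in the middle, 75 x 75 mm inside and 32 mm deep, its upper edges bevelled by 6 mm all round. Origin: centre of the block's underside on the table; z up; x and y square to the well's sides. The jar may go in any of the four ways round.
- well_floor (a point): Centre of the well's floor, 10 mm above the table; the jar's underside rests here.
- round_jar: Bystander: a closed round jar, 68 mm across and 92 mm high, with the same sort of red cap. Origin: centre of its underside.
- paper_cup: Bystander: an empty paper cup, 72 mm across the rim, 85 mm high. Origin: centre of its underside.
- saucer: Bystander: a small white saucer, 100 mm across, 14 mm high. Origin: centre of its underside.
Mind the look-alikes: they are no part of the job. Several things have the shape of the cap; the one meant has the colours described above. There is more than one size of the holder; the job needs the larger.

How it is judged:
On the way, in this order (a step that is already met when the one before it is completed fails the run):
1. the closed jar sits down in the well of the block, upright, its cap still screwed on (horizontal distance between jar and well_floor below 0.007 m and z of jar in the frame of well_floor below 0.004 m and angle between jar's own z axis and vertical below 0.08 rad and z of cap in the frame of jar below 0.097 m and angle between the x axis of cap and the x axis of jar, either way round below 0.87 rad), for 0.2 s.
2. the cap is turned loose on the jar while the block braces it (horizontal distance between jar and well_floor below 0.007 m and z of jar in the frame of well_floor below 0.004 m and angle between jar's own z axis and vertical below 0.08 rad and angle between the x axis of cap and the x axis of jar, either way round above 1.05 rad and z of cap in the frame of jar below 0.104 m), for 0.1 s.
At the end, for the whole second after the job is handed in: Jar upright on the well floor (7 mm off centre, 4 mm up, 0.08 rad at most), untouched; the fingers hold the cap still, level (0.2 rad), within 20 mm of the jar axis, its lower edge 1 to 46 mm above the mouth rim, turned 35 to 95 degrees from tight, touching nothing else (horizontal distance between jar and well_floor below 0.007 m and z of jar in the frame of well_floor below 0.004 m and angle between jar's own z axis and vertical below 0.08 rad and z of cap in the frame of jar between 0.115 and 0.16 m and horizontal distance between cap and jar below 0.02 m and angle between cap's own z axis and vertical below 0.2 rad and angle between the x axis of cap and the x axis of jar, either way round above 1.05 rad and contact force between the fingers and cap above 2 N and contact force between cap and jar below 0.1 N and contact force between cap and holder below 0.1 N and contact force between the arm and jar below 0.5 N and linear speed of each of cap, jar below 0.02 m/s); the arm keeps its last pose, push and grip.
It fails at once if the jar is tipped over (angle between jar's own z axis and vertical above 0.6 rad).
It fails at once if a bystander is disturbed (distance of round_jar from where it was at the start of the episode above 0.02 m or angle between round_jar's own z axis and vertical above 0.3 rad).
It fails at once if a bystander is disturbed (distance of paper_cup from where it was at the start of the episode above 0.02 m or angle between paper_cup's own z axis and vertical above 0.3 rad).
It fails at once if a bystander is disturbed (distance of saucer from where it was at the start of the episode above 0.02 m or angle between saucer's own z axis and vertical above 0.3 rad).
It also fails if it takes over 48 s, if anything falls off the work surface, if the arm or the gripper's body presses on something with over 40 N, if the wrist force passes 120 N, or if a joint passes its speed limit or range.

## Working session

There is one attempt and no reset: what is moved stays moved. The work goes in short steps, Python scripts to look and compute and a shell command to move; the robot and the scene stay as the last step left them, time stands still between calls to the robot, and variables do not carry over. Pictures are saved under pics/ and viewed, and the job is handed in when it is done.

```bash
ls; mkdir -p pics; python3 - <<'E'
from cell import state,snapshot,camera_model
import cv2,numpy as np
s=state();print({k:np.round(v,3).tolist() for k,v in s.items()})
for n in("side","top"):
    p,d=snapshot(n);cv2.imwrite(f"pics/{n}0.png",p[:,:,::-1]);np.save(f"pics/{n}0d.npy",d)
    m=camera_model(n);print(n,m); R=cv2.Rodrigues(np.array(m['rvec'],float))[0];print(-R.T@np.array(m['tvec']).ravel(), R)
E
```

```text
pics
{'time_s': 0.0, 'qpos': [-1.327, 0.218, 1.615, 0.0, 1.311, -0.112], 'qvel': [0.001, -0.0, -0.001, 0.0, -0.001, 0.001], 'joint_torque': [0.001, -39.685, -30.385, -0.0, 0.01, 0.0], 'eef_pos': [0.218, -0.585, 0.219], 'ee_rot': [0.984, 0.177, -0.0, -0.001], 'force': [-0.746, -0.795, 0.623], 'ft_torque': [0.011, -0.031, -0.014], 'gripper_width': 0.995}
side {'intrinsics': array([[485.42810703,   0.        , 275.53254799],
       [  0.        , 485.42810703, 211.98020745],
       [  0.        ,   0.        ,   1.        ]]), 'rvec': array([ 0.84511777, -2.30963981,  1.33389257]), 'tvec': array([0.39381458, 0.29482189, 0.86108312])}
[-0.08394537  0.71174025  0.68545824] [[-0.76435463 -0.64479461  0.00138253]
 [-0.32344198  0.38155906 -0.86590875]
 [ 0.55780578 -0.66230853 -0.50020008]]
top {'intrinsics': array([[403.11192992,   0.        , 278.97901084],
       [  0.        , 403.11192992, 200.5994682 ],
       [  0.        ,   0.        ,   1.        ]]), 'rvec': array([ 2.15039516, -2.1744555 ,  0.138223  ]), 'tvec': array([-0.03892978,  0.54437086,  1.00552884])}
[ 0.41896624 -0.03698794  1.0639749 ] [[-0.0115102  -0.99991353  0.00636051]
 [-0.99267067  0.01066108 -0.12037975]
 [ 0.12030153 -0.00769948 -0.99270754]]
```

View pics/side0.png

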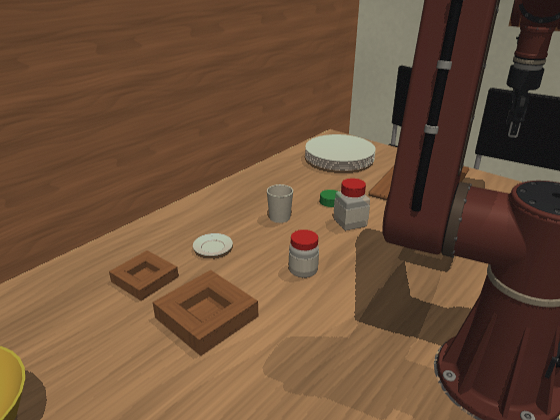

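View pics/top0.png

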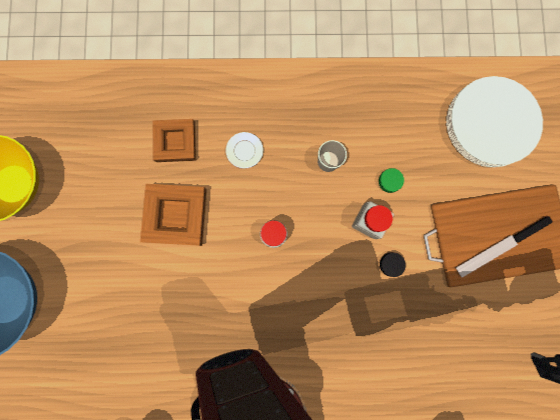

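Candidates, top view: red caps on the square jar (379,218) and on the round jar (273,233), plus a green cap (391,180) and a black cap (392,264). The blocks are the large one (175,214) and the small one (174,140). In the side view the square jar is at (352,205), the round jar at (304,253), the large block at (206,310) and the small one at (144,273). I choose the square jar with the red cap and the larger block, and check both with crops.

```bash
cat > h.py <<'E'
from cell import state,snapshot,camera_model
import cv2,numpy as np
from scipy.spatial.transform import Rotation as Ro
def cam(n):
    m=camera_model(n);R=cv2.Rodrigues(np.array(m['rvec'],float))[0];t=np.array(m['tvec'],float).ravel();return m['intrinsics'],R,t
def cloud(n,d):
    K,R,t=cam(n);v,u=np.mgrid[:d.shape[0],:d.shape[1]]
    c=np.stack([(u-K[0,2])/K[0,0]*d,(v-K[1,2])/K[1,1]*d,d],-1)
    w=(c-t)@R; w[d==0]=np.nan; return w
def plane(n,uv,z):
    K,R,t=cam(n);uv=np.atleast_2d(uv).astype(float);r=np.c_[(uv-K[:2,2])/K[0,0],np.ones(len(uv))]@R
    o=-R.T@t;return o+r*((z-o[2])/r[:,2])[:,None]
def tri(ua,ub,a="side",b="top"):
    P=[]
    for n in(a,b):
        K,R,t=cam(n);P.append(K@np.c_[R,t])
    X=cv2.triangulatePoints(P[0],P[1],np.array(ua,float).reshape(2,1),np.array(ub,float).reshape(2,1)).ravel();return X[:3]/X[3]
def proj(n,X):
    m=camera_model(n);return cv2.projectPoints(np.atleast_2d(X).astype(float),m['rvec'],m['tvec'],m['intrinsics'],None)[0].reshape(-1,2)
def red(p):
    q=p.astype(int);m=((q[...,0]>110)&(q[...,1]<50)&(q[...,2]<50)).astype(np.uint8)
    return m
E
python3 - <<'E'
from h import *
for n in("side","top"):
    p=cv2.imread(f"pics/{n}0.png")[:,:,::-1];d=np.load(f"pics/{n}0d.npy");w=cloud(n,d);m=red(p)
    N,L,S,C=cv2.connectedComponentsWithStats(m)
    for i in range(1,N):
        if S[i,4]<150 or S[i,4]>2000:continue
        k=L==i;z=w[k];zt=np.nanpercentile(z[:,2],90);f=k&(abs(w[...,2]-zt)<.004)
        q=np.argwhere(f)[:,::-1].astype(np.float32);c,r=cv2.minEnclosingCircle(q)
        e=cv2.fitEllipse(max(cv2.findContours(f.astype(np.uint8),0,1)[0],key=len))
        print(n,C[i].round(1),S[i,4],"ztop",zt.round(4),"mean",np.nanmean(w[f],0).round(4),"ell",np.round(e[0],1),np.round(e[1],1),plane(n,e[0],zt).round(4))
    for nm,(x,y,a,b) in {"jar":(310,160,90,90),"blk":(140,250,130,110)}.items() if n=="side" else {"jar":(330,170,90,90),"blk":(120,100,120,160)}.items():
        cv2.imwrite(f"pics/{n}_{nm}.png",cv2.resize(p[y:y+b,x:x+a,::-1],None,fx=4,fy=4,interpolation=cv2.INTER_CUBIC))
E
cd pics; python3 -c "
import cv2,numpy as np
a=[cv2.resize(cv2.imread(f),(380,290 if 'b' in f[-8:-4] else 290)) for f in ['side_jar.png','top_jar.png','side_blk.png','top_blk.png']]
cv2.imwrite('crops.png',np.vstack([np.hstack(a[:2]),np.hstack(a[2:])]))"
```

```text
side [353.4 184.2] 209 ztop 0.1227 mean [ 0.4868 -0.2782  0.1212] ell [353.4 183.5] [ 9.4 22.5] [[ 0.4852 -0.2756  0.1227]]
side [304.1 237.2] 319 ztop 0.0941 mean [ 0.4558 -0.0289  0.0928] ell [304.2 237. ] [13.9 25.6] [[ 0.4544 -0.0273  0.0941]]
top [378.3 218.4] 521 ztop 0.1206 mean [ 0.4893 -0.2786  0.1189] ell [378.7 218.2] [24.1 24.8] [[ 0.4892 -0.2781  0.1206]]
```

View pics/crops.png

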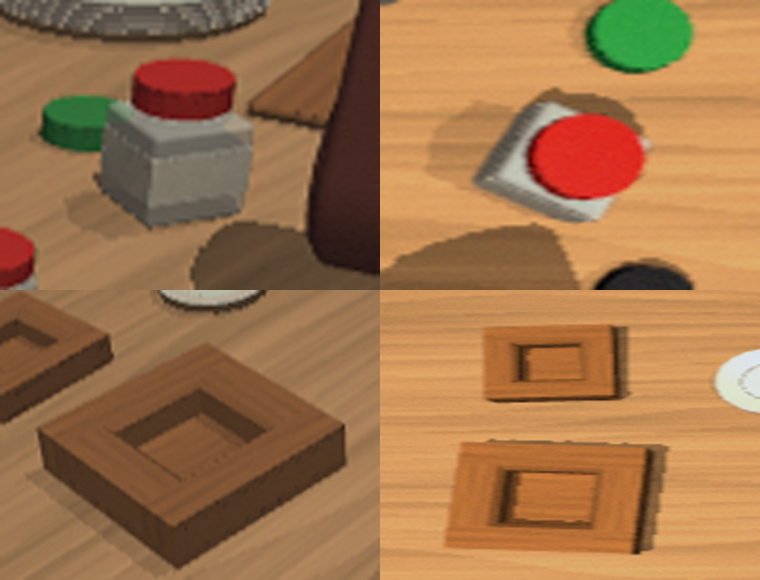

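The crops confirm it: a square body with a paper band under the red cap, and the green and black caps are loose discs lying on the table. The block in the lower crops is the larger of the two. Next I measure the jar's yaw and the block's pose.

```bash
python3 - <<'E'
from h import *
cl={};ims={}
for n in("side","top"):
    p=cv2.imread(f"pics/{n}0.png")[:,:,::-1];d=np.load(f"pics/{n}0d.npy");cl[n]=cloud(n,d);ims[n]=p
tab=cl["top"][300:330,60:140];print("table z",np.nanmedian(tab[...,2]))
allp=[]
for n in cl:
    w=cl[n];k=(np.hypot(w[...,0]-.488,w[...,1]+.278)<.06)&(w[...,2]>.02)&(w[...,2]<.09)
    # side-face/ shoulder: exclude red
    k&=~(cv2.dilate(red(ims[n]),np.ones((3,3)))>0)
    q=w[k];allp.append(q);r=cv2.minAreaRect(q[:,:2].astype(np.float32)*1000);print(n,len(q),np.round(r[0],1),np.round(r[1],1),round(r[2],1))
q=np.vstack(allp);r=cv2.minAreaRect(q[:,:2].astype(np.float32)*1000);print("both",np.round(r[0],1),np.round(r[1],1),r[2])
# top face of block
for n,(u,v) in {"top":(175,214),"side":(206,310)}.items():
    w=cl[n];k=(w[...,2]>.034)&(w[...,2]<.05);N,L,S,C=cv2.connectedComponentsWithStats(k.astype(np.uint8))
    i=min([i for i in range(1,N) if S[i,4]>400],key=lambda i:np.hypot(C[i][0]-u,C[i][1]-v))
    q=w[L==i];r=cv2.minAreaRect(q[:,:2].astype(np.float32)*1000);print("blk",n,S[i,4],"z",np.median(q[:,2]).round(4),np.round(r[0],1),np.round(r[1],1),r[2])
    m=(L==i).astype(np.uint8);m=cv2.morphologyEx(m,cv2.MORPH_OPEN,np.ones((2,2)))
    cs,h=cv2.findContours(m,cv2.RETR_CCOMP,cv2.CHAIN_APPROX_NONE)
    for c,hh in zip(cs,h[0]):
        if cv2.contourArea(c)>200:
            P=plane(n,c.reshape(-1,2),.042)[:,:2].astype(np.float32)*1000;r=cv2.minAreaRect(P);print("  ","hole" if hh[3]>=0 else "outer",np.round(r[0],1),np.round(r[1],1),round(r[2],1))
    g=cv2.cvtColor(ims[n],cv2.COLOR_RGB2BGR)
# 
for n in cl: print(n,proj(n,[[.489,-.278,.12]]).round(1))
E
```

```text
table z -0.0013560326055463991
side 882 [ 487.6 -280.5] [75.2 73.7] 60.3
top 391 [ 489.9 -277.7] [70.2 70.1] 60.0
both [ 487.8 -280. ] [76.4 73.7] 60.25107955932617
blk top 2609 z 0.0403 [512.  229.1] [151.9 149.9] 86.18295288085938
   outer [509.3 225.5] [151.1 149.6] 86.2
   hole [508.  224.5] [85.  85.7] 87.0
blk side 3156 z 0.0422 [511.6 224.7] [153.9 153.9] 86.15718078613281
   outer [504.7 227.9] [155.2 157.3] 86.1
   hole [502.8 230. ] [76.6 77.4] 86.1
side [[352.5 183.7]]
top [[378.6 218.3]]
```

```bash
python3 - <<'E'
import cv2
p=cv2.imread("pics/side0.png");cv2.imwrite("pics/cb1.png",cv2.resize(p[265:355,145:265],None,fx=6,fy=6,interpolation=cv2.INTER_CUBIC))
p=cv2.imread("pics/top0.png");cv2.imwrite("pics/cb2.png",cv2.resize(p[175:255,135:215],None,fx=7,fy=7,interpolation=cv2.INTER_CUBIC))
E
```

```text
(no output)
```

View pics/cb1.png

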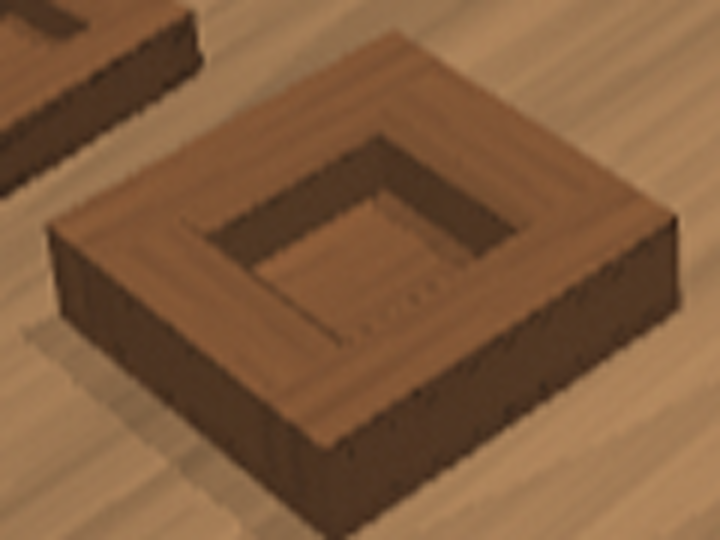

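View pics/cb2.png

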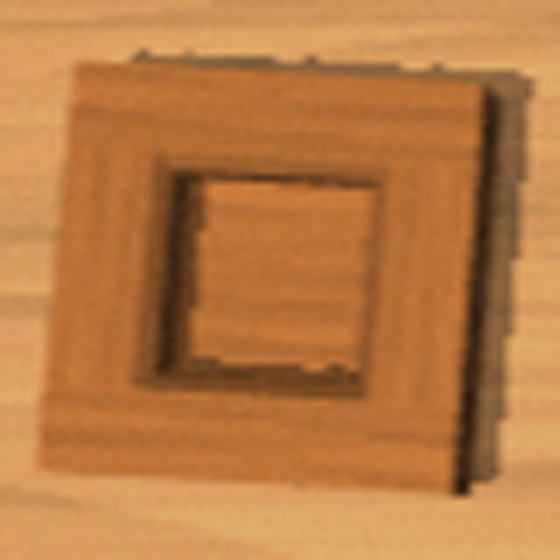

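The crops show the block's top-face corners clearly in both views (side: left, back, right, front; top: TL, TR, BR, BL). I'll triangulate them.

```bash
python3 - <<'E'
from h import *
f=lambda u,s,o:(np.array(u)+.5)/s-.5+np.array(o)
S=[(48,228),(395,30),(678,216),(325,447)];T=[(75,64),(484,83),(456,489),(40,468)]
X=[]
for a,b in zip(S,T):
    a=f(a,6,(145,265));b=f(b,7,(135,175));x=tri(a,b);X.append(x);print(x.round(4),"top@42",plane("top",b,.042).round(4),"side@42",plane("side",a,.042).round(4),"reproj",(proj("top",x)-b).round(1))
X=np.array(X);print("centre",X.mean(0).round(4),"sides",[np.linalg.norm(X[i]-X[i-1]).round(4) for i in range(4)])
e=[X[0]-X[1],X[3]-X[2],X[1]-X[2],X[0]-X[3]]
print([np.degrees(np.arctan2(v[1],v[0])).round(1)for v in e])
for n,P,s,o in(("top",T,7,(135,175)),("side",S,6,(145,265))):
    Q=plane(n,[f(u,s,o) for u in P],.042);print(n,"centre",Q.mean(0))
# well rim on top, inner corners in cb2 at rim outer bevel (z42)
W=[(160,160),(384,180),(366,397),(136,385)]
Q=plane("top",[f(u,7,(135,175)) for u in W],.042);print("well top",Q.round(4),Q.mean(0))
# cap
print("cap tri",tri((353.4,183.5),(378.7,218.2)).round(4))
s=state();print(Ro.from_quat(s['ee_rot']).as_matrix().round(3))
E
```

```text
[0.589  0.2962 0.0416] top@42 [[0.5901 0.297  0.042 ]] side@42 [[0.5876 0.296  0.042 ]] reproj [[0.4 0.4]]
[0.5802 0.1465 0.0424] top@42 [[0.5815 0.1475 0.042 ]] side@42 [[0.5796 0.1457 0.042 ]] reproj [[0.4 0.4]]
[0.4328 0.1553 0.041 ] top@42 [[0.4338 0.1559 0.042 ]] side@42 [[0.4312 0.1557 0.042 ]] reproj [[0.3 0.4]]
[0.4423 0.3047 0.0421] top@42 [[0.443  0.3054 0.042 ]] side@42 [[0.4417 0.3043 0.042 ]] reproj [[0.2 0.3]]
centre [0.5111 0.2257 0.0418] sides [np.float64(0.147), np.float64(0.15), np.float64(0.1477), np.float64(0.1497)]
[np.float64(86.6), np.float64(86.4), np.float64(-3.4), np.float64(-3.3)]
top centre [0.51209004 0.22644692 0.042     ]
side centre [0.51001501 0.22546165 0.042     ]
well top [[0.5543 0.2651 0.042 ]
 [0.5461 0.1835 0.042 ]
 [0.4672 0.1888 0.042 ]
 [0.4725 0.2717 0.042 ]] [0.51001217 0.22725709 0.042     ]
cap tri [ 0.4879 -0.2788  0.1206]
[[ 0.937  0.348 -0.001]
 [ 0.348 -0.937  0.002]
 [ 0.    -0.002 -1.   ]]
```

Block: centre (0.511, 0.226), top at 0.042, sides 147–150 mm, yaw about −3.6° (mod 90). Jar: axis (0.488, −0.2785), cap top at 0.1206, yaw about 60° (mod 90), body 70 mm. All of these match the given sizes and are within reach. First I move above the jar.

```bash
python3 -m creep '{"xyz":[[1.8,-1,0],[3.6,-1.94,0],[3.6,-1.94,0],[3.6,-1.94,0],[3.6,-1.94,0]],"twist":[0,0,0,0,0],"jaw":[-1,-1,-1,-1,-1]}' 90; python3 -m creep '{"xyz":[[3.6,-1.94,0],[3.6,-1.94,0],[3.6,-1.94,0],[3.6,-1.94,0],[3.6,-1.94,0]],"twist":[0,0,0,0,0],"jaw":[-1,-1,-1,-1,-1]}'
```

```text
time_s: 0.6
eef_pos: [0.3403, -0.4447, 0.2201]
ee_rot: [0.984, 0.177, 0.0, -0.001]
force: [0.9, 0.5, -0.1]
gripper_width: 1.001
time_s: 1.1
eef_pos: [0.4748, -0.2909, 0.2203]
ee_rot: [0.984, 0.177, -0.0, -0.0]
force: [0.1, -0.2, 0.6]
gripper_width: 1.0
```

```bash
python3 -m creep '{"xyz":[[1.0,-0.5,0],[0.6,-0.4,0],[0,0,0]],"twist":[0,0,0],"jaw":[-1,-1,-1]}'; cat >> h.py <<'E'
def need(target,yaw=None):
    s=state();M=Ro.from_quat(s['ee_rot']).as_matrix();p=np.array(s['eef_pos'])
    print("t",s['time_s'],"pos",p.round(4),"yawx",np.degrees(np.arctan2(M[1,0],M[0,0])).round(2),"tilt",np.degrees(np.arccos(-M[2,2])).round(2),"w",round(s['gripper_width'],3),"F",np.round(s['force'],1),"T",np.round(s['ft_torque'],2))
    print("need tool cm",(100*M.T@(np.array(target)-p)).round(2))
E
python3 -c "
from h import *
need([.488,-.2785,.22])"
```

```text
time_s: 1.4
eef_pos: [0.4858, -0.2789, 0.2203]
ee_rot: [0.984, 0.178, -0.0, -0.0]
force: [0.1, -1.0, 0.6]
gripper_width: 1.0
t 1.4 pos [ 0.4858 -0.2789  0.2203] yawx 20.46 tilt 0.04 w 1.0 F [ 0.1 -1.   0.6] T [-0.01 -0.02  0.04]
need tool cm [0.22 0.04 0.03]
```

```bash
python3 -m creep '{"xyz":[[0.2,0.04,2],[0,0,2],[0,0,1.5],[0,0,0]],"twist":[0,0,0,0],"jaw":[-1,-1,-1,-1]}'; python3 - <<'E'
from h import *
need([.488,-.2785,.105])
o=[]
for n,(x,y) in(("side",(300,120)),("top",(320,160))):
    p,d=snapshot(n);o.append(cv2.resize(p[y:y+110,x:x+110,::-1],(395,395),interpolation=cv2.INTER_CUBIC))
cv2.imwrite("pics/pre.png",np.hstack(o))
E
```

```text
time_s: 1.8
eef_pos: [0.4853, -0.2789, 0.1624]
ee_rot: [0.984, 0.176, -0.002, -0.002]
force: [0.1, 0.5, -0.3]
gripper_width: 0.999
t 1.8 pos [ 0.4853 -0.2789  0.1624] yawx 20.29 tilt 0.35 w 0.999 F [ 0.1  0.5 -0.3] T [ 0.   -0.03  0.01]
need tool cm [0.29 0.08 5.74]
```

View pics/pre.png

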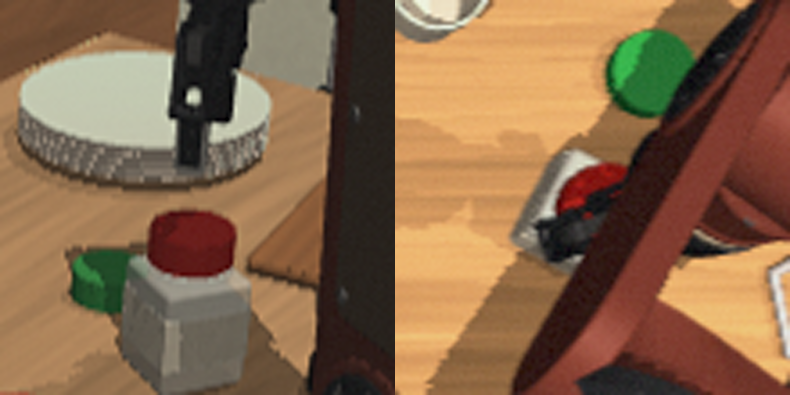

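```bash
python3 -m creep '{"xyz":[[0,0,0],[0,0,0]],"twist":[0,0],"jaw":[-1,-1]}'; python3 -c "
from h import *
need([.488,-.2785,.105])"
```

```text
time_s: 2.1
eef_pos: [0.4886, -0.2801, 0.1669]
ee_rot: [0.984, 0.177, 0.001, 0.001]
force: [-0.0, -0.2, -0.5]
gripper_width: 1.001
t 2.1 pos [ 0.4886 -0.2801  0.1669] yawx 20.37 tilt 0.14 w 1.001 F [-0.  -0.2 -0.5] T [-0.03  0.01  0.03]
need tool cm [-0.01 -0.18  6.19]
```

```bash
python3 -m creep '{"xyz":[[0,-0.15,1.2],[0,0,1.5],[0,0,1.5],[0,0,1.2],[0,0,0.6]],"twist":[0,0,0,0,0],"jaw":[-1,-1,-1,-1,-1]}';python3 -m creep '{"xyz":[[0,0,0.1],[0,0,0],[0,0,0]],"twist":[0,0,0],"jaw":[-1,-1,-1]}'; python3 - <<'E'
from h import *
need([.488,-.2785,.105])
o=[]
for n,(x,y) in(("side",(300,120)),("top",(320,160))):
    p,d=snapshot(n);o.append(cv2.resize(p[y:y+110,x:x+110,::-1],(395,395),interpolation=cv2.INTER_CUBIC))
cv2.imwrite("pics/pre2.png",np.hstack(o))
E
```

```text
time_s: 2.6
eef_pos: [0.4859, -0.2769, 0.1027]
ee_rot: [0.984, 0.177, -0.001, -0.002]
force: [0.1, 0.3, 0.3]
gripper_width: 1.001
time_s: 2.9
eef_pos: [0.4879, -0.2784, 0.1052]
ee_rot: [0.984, 0.177, 0.0, 0.001]
force: [0.1, 0.6, -1.1]
gripper_width: 1.001
t 2.9 pos [ 0.4879 -0.2784  0.1052] yawx 20.38 tilt 0.08 w 1.001 F [ 0.1  0.6 -1.1] T [ 0.01 -0.03 -0.01]
need tool cm [0.   0.01 0.02]
```

View pics/pre2.png

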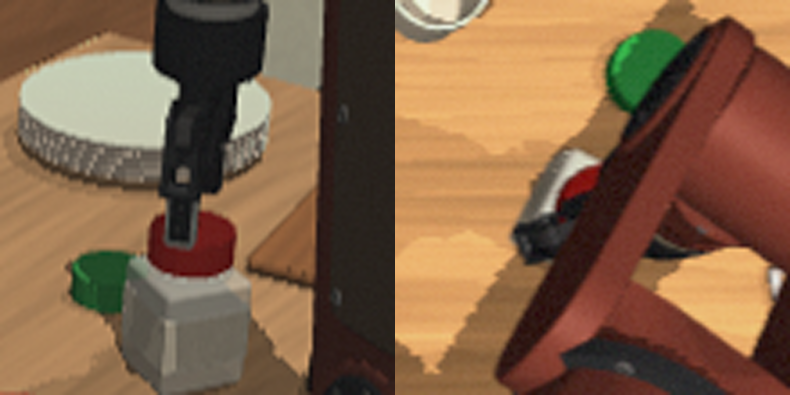

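```bash
python3 -c "
from h import *
for z in(.094,.1,.106,.112):print(z,proj('side',[.471,-.2335,z]))"
```

```text
0.094 [[348.25888438 200.93928543]]
0.1 [[348.43984013 198.8592836 ]]
0.106 [[348.62168222 196.76909357]]
0.112 [[348.8044172 194.6686403]]
```

```bash
python3 - <<'E'
from h import *
p,d=snapshot("side");w=cloud("side",d)
cv2.imwrite("pics/z.png",cv2.resize(p[150:230,320:400,::-1],(640,640),interpolation=cv2.INTER_NEAREST))
for v in range(172,202,2): print(v,[tuple((w[v,u]*1000).round(0).astype(int)) if d[v,u]>0 else None for u in(346,349,352,358)])
E
```

```text
172 [(np.int64(469), np.int64(-208), np.int64(185)), (np.int64(463), np.int64(-211), np.int64(185)), (np.int64(456), np.int64(-214), np.int64(187)), (np.int64(504), np.int64(-328), np.int64(131))]
174 [(np.int64(470), np.int64(-210), np.int64(178)), (np.int64(462), np.int64(-210), np.int64(181)), (np.int64(455), np.int64(-213), np.int64(182)), (np.int64(633), np.int64(-556), np.int64(2))]
176 [(np.int64(480), np.int64(-228), np.int64(163)), (np.int64(469), np.int64(-224), np.int64(168)), (np.int64(462), np.int64(-225), np.int64(170)), (np.int64(626), np.int64(-545), np.int64(1))]
178 [(np.int64(482), np.int64(-232), np.int64(156)), (np.int64(472), np.int64(-230), np.int64(160)), (np.int64(464), np.int64(-230), np.int64(162)), (np.int64(493), np.int64(-311), np.int64(123))]
180 [(np.int64(482), np.int64(-232), np.int64(150)), (np.int64(471), np.int64(-229), np.int64(155)), (np.int64(464), np.int64(-230), np.int64(157)), (np.int64(487), np.int64(-301), np.int64(123))]
182 [(np.int64(481), np.int64(-231), np.int64(145)), (np.int64(470), np.int64(-228), np.int64(150)), (np.int64(462), np
[... 1137 characters left out ...]
64(-249), np.int64(104)), (np.int64(476), np.int64(-257), np.int64(103)), (np.int64(465), np.int64(-268), np.int64(102))]
196 [(np.int64(490), np.int64(-253), np.int64(93)), (np.int64(481), np.int64(-252), np.int64(97)), (np.int64(474), np.int64(-255), np.int64(98)), (np.int64(463), np.int64(-267), np.int64(97))]
198 [(np.int64(491), np.int64(-255), np.int64(87)), (np.int64(482), np.int64(-255), np.int64(90)), (np.int64(475), np.int64(-257), np.int64(91)), (np.int64(464), np.int64(-269), np.int64(90))]
200 [(np.int64(481), np.int64(-239), np.int64(91)), (np.int64(479), np.int64(-251), np.int64(87)), (np.int64(472), np.int64(-253), np.int64(88)), (np.int64(462), np.int64(-266), np.int64(86))]
```

View pics/z.png

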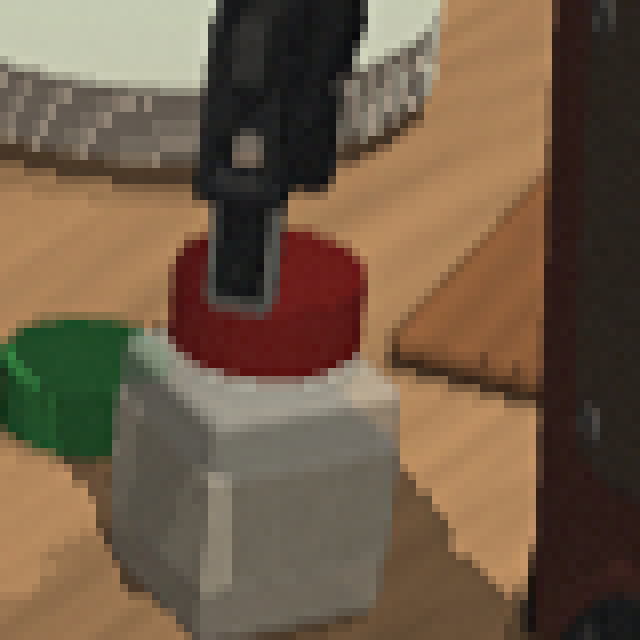

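The depth check disagrees with the nominal tool figures. With the TCP at 0.105 the open fingertip stands at z ≈ 0.128, and only ~0.107 would be expected. Closing here would miss the cap, so I go lower in small steps, watching the tips and the force, with the jaws pre-closed to about 71 mm.

```bash
python3 -m creep '{"xyz":[[0,0,0.5],[0,0,0.5],[0,0,0.3],[0,0,0],[0,0,0]],"twist":[0,0,0,0,0],"jaw":[-0.67,-0.67,-0.67,-0.67,-0.67]}'; cat >> h.py <<'E'
def look(name,wins,s=395):
    o=[];
    for n,(x,y,a) in wins:
        p,d=snapshot(n);np.save(f"pics/{name}_{n}.npy",d);cv2.imwrite(f"pics/{name}_{n}.png",p[:,:,::-1]);o.append(cv2.resize(p[y:y+a,x:x+a,::-1],(s,s),interpolation=cv2.INTER_CUBIC))
    cv2.imwrite(f"pics/{name}.png",np.hstack(o))
E
python3 - <<'E'
from h import *
need([.488,-.2785,.105]);look("pre3",[("side",(310,140,80))],560)
d=np.load("pics/pre3_side.npy");w=cloud("side",d)
for v in range(178,204,2): print(v,[(w[v,u]*1000).round(0).astype(int).tolist() for u in(349,352)])
E
```

```text
time_s: 3.55
eef_pos: [0.4872, -0.2778, 0.0912]
ee_rot: [0.984, 0.177, -0.0, -0.0]
force: [0.4, -0.0, -0.1]
gripper_width: 0.834
t 3.55 pos [ 0.4872 -0.2778  0.0912] yawx 20.38 tilt 0.04 w 0.834 F [ 0.4 -0.  -0.1] T [ 0.04 -0.02 -0.  ]
need tool cm [ 0.05  0.09 -1.38]
178 [[463, -215, 168], [457, -218, 169]]
180 [[466, -219, 160], [459, -222, 161]]
182 [[474, -234, 146], [465, -234, 149]]
184 [[472, -232, 142], [467, -237, 142]]
186 [[473, -234, 136], [464, -234, 138]]
188 [[472, -233, 131], [465, -236, 132]]
190 [[472, -234, 125], [465, -237, 126]]
192 [[472, -235, 119], [466, -239, 119]]
194 [[484, -256, 101], [468, -244, 110]]
196 [[482, -254, 96], [475, -256, 98]]
198 [[483, -256, 89], [474, -256, 92]]
200 [[482, -255, 84], [473, -255, 87]]
202 [[475, -244, 85], [470, -251, 84]]
```

View pics/pre3.png

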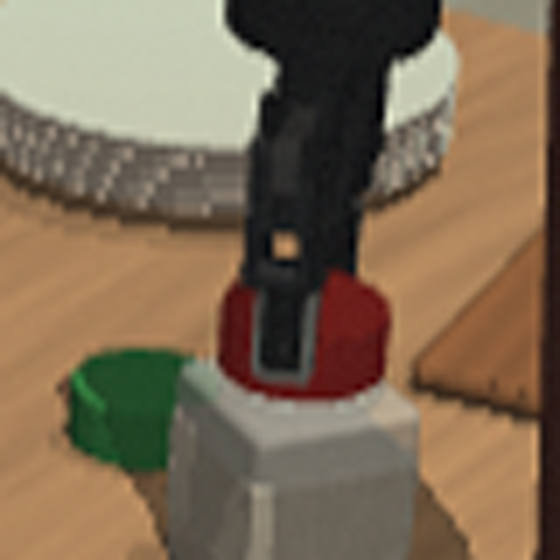

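```bash
python3 - <<'E'
from h import *
M=Ro.from_quat(state()['ee_rot']).as_matrix();
for nm,z0,p in(("pre3",(.112,.135),[.4872,-.2778,.0912]),):
    d=np.load(f"pics/{nm}_side.npy");w=cloud("side",d);q=(w-np.array(p))@M
    k=(q[...,1]<-.03)&(abs(q[...,0])<.05)&(w[...,2]>.10)&(w[...,2]<.175)&(q[...,1]>-.07)
    for v in range(180,197):
        c=np.where(k[v])[0]
        if len(c): print(v,c.min(),c.max(),"x",(q[v,c,0].min()*1000).round(1),(q[v,c,0].max()*1000).round(1),"y",(np.median(q[v,c,1])*1000).round(1),"z",(np.median(w[v,c,2])*1000).round(1), p and "imgdark",[int(x) for x in (cv2.imread(f"pics/{nm}_side.png")[v,343:359].sum(1))])
E
```

```text
180 344 355 x -12.2 11.9 y -63.6 z 160.0 imgdark [210, 140, 82, 82, 94, 95, 96, 100, 101, 93, 92, 72, 72, 117, 173, 171]
181 347 355 x -11.5 9.0 y -59.9 z 157.4 imgdark [124, 111, 115, 115, 126, 67, 71, 84, 84, 76, 79, 90, 120, 131, 165, 160]
182 346 355 x -11.1 11.1 y -44.1 z 146.2 imgdark [118, 119, 122, 165, 163, 79, 65, 70, 73, 71, 87, 203, 180, 150, 163, 167]
183 346 355 x -10.7 11.0 y -42.6 z 142.9 imgdark [129, 127, 126, 206, 164, 79, 67, 88, 77, 61, 135, 253, 175, 166, 160, 162]
184 346 355 x -10.1 10.9 y -44.0 z 139.9 imgdark [123, 130, 121, 221, 141, 75, 78, 81, 77, 67, 152, 251, 171, 162, 166, 158]
185 346 354 x -9.4 11.1 y -46.0 z 138.2 imgdark [128, 138, 116, 219, 121, 76, 76, 71, 70, 65, 180, 252, 157, 162, 160, 163]
186 346 354 x -10.0 10.2 y -47.0 z 135.9 imgdark [117, 130, 129, 224, 118, 75, 64, 73, 80, 70, 201, 246, 159, 161, 160, 165]
187 346 354 x -9.8 10.3 y -45.9 z 132.4 imgdark [123, 127, 127, 240, 125, 73, 81, 82, 78, 73, 199, 245, 150, 165, 167, 161]
188 346 354 x -10.5 10.6 y -46.5 z 130.6 imgdark [126, 119, 123, 257, 100, 75, 70, 77, 87, 57, 227, 241, 127, 160, 161, 150]
189 346 354 x -10.4 9.5 y -44.5 z 126.8 imgdark [133, 126, 119, 256, 80, 70, 76, 104, 80, 49, 252, 242, 143, 156, 147, 133]
190 346 354 x -10.9 9.8 y -46.1 z 124.9 imgdark [128, 123, 143, 255, 83, 81, 72, 108, 76, 59, 252, 216, 155, 143, 149, 139]
191 346 354 x -10.5 10.1 y -45.3 z 121.7 imgdark [122, 123, 148, 256, 76, 64, 69, 75, 77, 86, 250, 187, 141, 149, 145, 137]
192 346 354 x -10.6 9.7 y -43.8 z 118.2 imgdark [121, 137, 144, 253, 164, 88, 90, 84, 67, 98, 247, 195, 149, 147, 147, 143]
193 347 353 x -8.9 7.1 y -40.4 z 113.7 imgdark [112, 117, 131, 214, 211, 201, 201, 199, 192, 194, 248, 196, 137, 146, 140, 140]
194 352 352 x -6.1 -6.1 y -37.8 z 110.4 imgdark [258, 112, 128, 144, 185, 210, 213, 214, 217, 225, 224, 158, 137, 143, 139, 134]
```

```bash
python3 - <<'E'
from h import *
d=np.load("pics/pre3_side.npy");w=cloud("side",d)
for v in range(136,180,3): print(v,[(w[v,u]*1000).round(0).astype(int).tolist() for u in(346,352,358,362)])
E
python3 -m creep '{"xyz":[[0.05,0.05,0.4],[0,0,0.4],[0,0,0.4],[0,0,0],[0,0,0]],"twist":[0,0,0,0,0],"jaw":[-0.67,-0.67,-0.67,-0.67,-0.67]}'
python3 - <<'E'
from h import *
need([.488,-.2785,.08]);look("pre4",[("side",(310,140,80))],560)
d=np.load("pics/pre4_side.npy");w=cloud("side",d)
for v in range(186,204,1): print(v,[(w[v,u]*1000).round(0).astype(int).tolist() for u in(347,349,352)])
E
```

```text
136 [[500, -245, 258], [481, -242, 263], [467, -245, 266], [461, -254, 265]]
139 [[498, -244, 251], [482, -245, 255], [467, -248, 258], [460, -254, 257]]
142 [[497, -243, 244], [482, -246, 247], [466, -247, 250], [462, -258, 249]]
145 [[499, -248, 234], [480, -243, 241], [467, -249, 242], [462, -260, 240]]
148 [[738, -642, 38], [480, -244, 232], [466, -248, 235], [459, -256, 234]]
151 [[719, -612, 41], [478, -243, 226], [469, -256, 224], [479, -294, 209]]
154 [[703, -587, 43], [481, -249, 215], [466, -252, 218], [469, -277, 209]]
157 [[685, -559, 46], [472, -235, 214], [467, -255, 209], [463, -268, 206]]
160 [[475, -213, 213], [462, -219, 214], [469, -260, 199], [465, -273, 195]]
163 [[474, -213, 205], [462, -220, 207], [465, -253, 194], [490, -320, 164]]
166 [[473, -213, 198], [461, -220, 199], [466, -258, 184], [490, -320, 155]]
169 [[474, -214, 189], [459, -218, 192], [461, -250, 180], [643, -598, 2]]
172 [[474, -217, 180], [458, -218, 185], [496, -313, 139], [633, -582, 0]]
175 [[472, -213, 174], [510, -308, 127], [496, -315, 129], [619, -558, 2]]
178 [[475, -220, 162], [457, -21
[... 762 characters left out ...]
 [-9223372036854775808, -9223372036854775808, -9223372036854775808]]
194 [[475, -232, 113], [472, -236, 112], [466, -240, 113]]
195 [[476, -234, 109], [470, -233, 112], [469, -246, 107]]
196 [[476, -233, 107], [471, -236, 107], [466, -242, 107]]
197 [[480, -241, 99], [474, -241, 101], [467, -244, 103]]
198 [[488, -255, 88], [479, -250, 93], [466, -242, 100]]
199 [[485, -250, 88], [482, -256, 86], [475, -259, 88]]
200 [[483, -246, 87], [478, -249, 88], [473, -255, 87]]
201 [[481, -244, 86], [477, -247, 86], [471, -252, 86]]
202 [[477, -238, 87], [473, -241, 87], [469, -250, 84]]
203 [[477, -238, 84], [474, -243, 83], [470, -251, 81]]<stdin>:4: RuntimeWarning: invalid value encountered in cast
```

View pics/pre4.png

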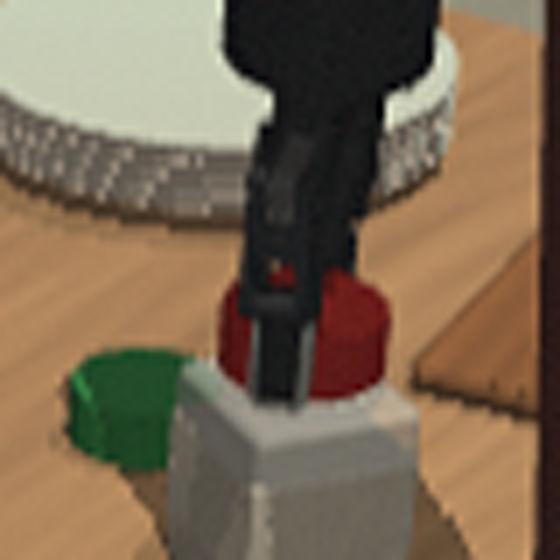

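The tips now stand at z ≈ 0.099, against the cap's 0.094–0.120. They are centred in x and nothing touches. I close at 90 N.

```bash
python3 -m creep '{"xyz":[[0,0,0],[0,0,0],[0,0,0],[0,0,0],[0,0,0]],"twist":[0,0,0,0,0],"jaw":[1,1,1,1,1]}' 90
python3 - <<'E'
from h import *
need([.488,-.2785,.08]);look("grip",[("side",(310,140,80)),("top",(320,160,110))])
E
```

```text
time_s: 4.65
eef_pos: [0.4889, -0.2793, 0.0806]
ee_rot: [0.984, 0.177, 0.001, 0.001]
force: [0.6, -3.4, 5.3]
gripper_width: 0.703
t 4.65 pos [ 0.4889 -0.2793  0.0806] yawx 20.39 tilt 0.16 w 0.703 F [ 0.6 -3.4  5.3] T [-0.42 -0.03 -0.  ]
need tool cm [-0.06 -0.1   0.06]
```

View pics/grip.png

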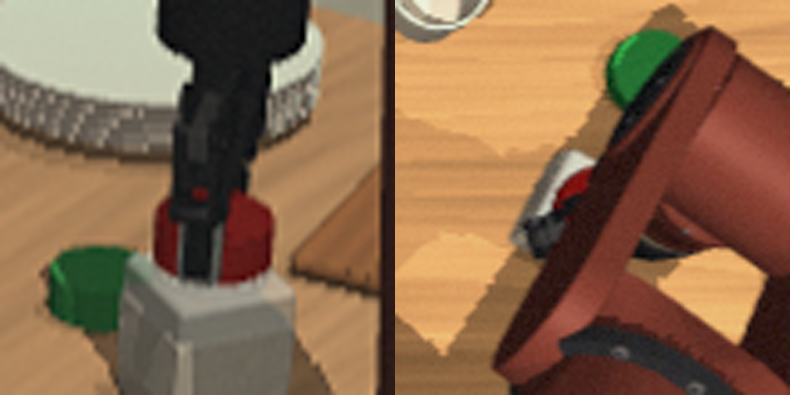

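The width stopped at 0.70 (~60–63 mm), so the cap is held. I lift and check.

```bash
python3 -m creep '{"xyz":[[0,0,-0.5],[0,0,-1.5],[0,0,-2],[0,0,-2],[0,0,-2]],"twist":[0,0,0,0,0],"jaw":[1,1,1,1,1]}'
python3 -m creep '{"xyz":[[0,0,-3],[0,0,-3],[0,0,-2],[0,0,-1],[0,0,0]],"twist":[0,0,0,0,0],"jaw":[1,1,1,1,1]}'
python3 - <<'E'
from h import *
need([.511,.226,.25]);look("lift",[("side",(280,80,140)),("top",(310,140,140))])
E
```

```text
time_s: 5.25
eef_pos: [0.4869, -0.2768, 0.1594]
ee_rot: [0.984, 0.177, -0.001, -0.002]
force: [0.5, 0.6, -3.3]
gripper_width: 0.711
time_s: 5.75
eef_pos: [0.4884, -0.2782, 0.2509]
ee_rot: [0.984, 0.177, 0.001, 0.001]
force: [0.2, 0.8, -3.4]
gripper_width: 0.706
t 5.75 pos [ 0.4884 -0.2782  0.2509] yawx 20.4 tilt 0.11 w 0.706 F [ 0.2  0.8 -3.4] T [ 0.05 -0.    0.01]
need tool cm [ 19.69 -46.47   0.05]
```

View pics/lift.png

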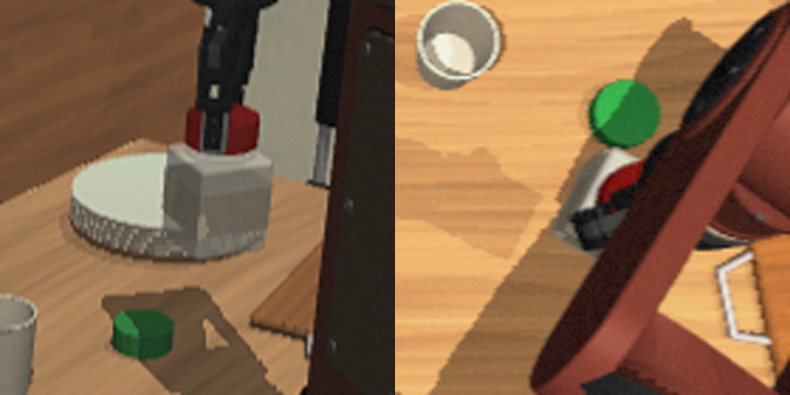

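Lifted level, with F_z −3.4 N matching the 0.3 kg. I carry it over at this height (underside ~0.17).

```bash
python3 -m creep '{"xyz":[[0.5,-1.2,0],[1.0,-2.4,0],[1.4,-3.3,0],[1.4,-3.3,0],[1.4,-3.3,0]],"twist":[0,0,0,0,0],"jaw":[1,1,1,1,1]}'
python3 -m creep '{"xyz":[[1.4,-3.3,0],[1.4,-3.3,0],[1.4,-3.3,0],[1.4,-3.3,0],[1.4,-3.3,0]],"twist":[0,0,0,0,0],"jaw":[1,1,1,1,1]}'
python3 -m creep '{"xyz":[[1.4,-3.3,0],[1.4,-3.3,0],[1.4,-3.3,0],[1.4,-3.3,0],[1.0,-2.4,0]],"twist":[0,0,0,0,0],"jaw":[1,1,1,1,1]}'
python3 -m creep '{"xyz":[[0.5,-1.0,0],[0,0,0],[0,0,0],[0,0,0],[0,0,0]],"twist":[0,-0.12,-0.12,-0.12,-0.1],"jaw":[1,1,1,1,1]}'
python3 -m creep '{"xyz":[[0,0,0],[0,0,0]],"twist":[0,0],"jaw":[1,1]}'
python3 - <<'E'
from h import *
need([.511,.226,.25]);look("over",[("side",(100,150,200)),("top",(90,130,160))])
E
```

```text
time_s: 6.35
eef_pos: [0.4931, -0.1293, 0.2476]
ee_rot: [0.984, 0.177, -0.001, -0.001]
force: [0.4, 0.5, -2.8]
gripper_width: 0.707
time_s: 6.85
eef_pos: [0.5009, 0.0496, 0.2478]
ee_rot: [0.984, 0.177, -0.002, -0.001]
force: [0.0, 0.1, -3.4]
gripper_width: 0.707
time_s: 7.35
eef_pos: [0.5081, 0.2191, 0.2476]
ee_rot: [0.984, 0.178, -0.002, -0.0]
force: [-0.0, -0.7, -2.2]
gripper_width: 0.704
time_s: 7.85
eef_pos: [0.5101, 0.2271, 0.2481]
ee_rot: [0.917, 0.399, -0.002, -0.0]
force: [-0.6, -0.5, -2.8]
gripper_width: 0.706
time_s: 8.05
eef_pos: [0.5106, 0.2272, 0.2486]
ee_rot: [0.918, 0.396, -0.001, -0.0]
force: [0.5, 0.1, -2.9]
gripper_width: 0.704
t 8.05 pos [0.5106 0.2272 0.2486] yawx 46.6 tilt 0.11 w 0.704 F [ 0.5  0.1 -2.9] T [ 0.03 -0.01 -0.04]
need tool cm [-0.06  0.11 -0.14]
```

View pics/over.png

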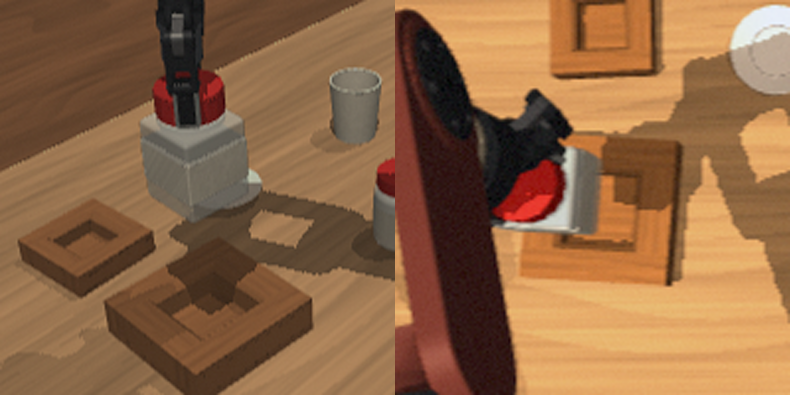

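The jar hangs over the large block. I measure its centre and yaw here with both cameras, independently of the arm's readings.

```bash
cat > jarm.py <<'E'
from h import *
import sys
def body(name,c,z0,z1):
    A=[]
    for n in("side","top"):
        p=cv2.imread(f"pics/{name}_{n}.png")[:,:,::-1].astype(int);w=cloud(n,np.load(f"pics/{name}_{n}.npy"))
        grey=(p.max(-1)-p.min(-1)<40)&(p.min(-1)>60)
        k=(np.hypot(w[...,0]-c[0],w[...,1]-c[1])<.062)&(w[...,2]>z0)&(w[...,2]<z1)&grey
        k=cv2.morphologyEx(k.astype(np.uint8),cv2.MORPH_OPEN,np.ones((3,3)))>0
        q=w[k]
        if len(q)<30: continue
        r=cv2.minAreaRect(q[:,:2].astype(np.float32)*1000);print(n,len(q),"z",q[:,2].min().round(3),q[:,2].max().round(3),np.round(r[0],1),np.round(r[1],1),round(r[2],1));A.append(q)
        # vertical faces: line fits of points by local normal
        gx=np.full(w.shape,np.nan);
        a=w[2:-2,4:]-w[2:-2,:-4];b=w[4:,2:-2]-w[:-4,2:-2]
        nn=np.cross(a[:, :],b[:, :]) if a.shape==b.shape else np.cross(a,b)
        nn/=np.linalg.norm(nn,axis=-1,keepdims=True)
        kk=(cv2.erode(k.astype(np.uint8),np.ones((5,5)))>0)[2:-2,2:-2]
        f=nn[kk];f=f[abs(f[:,2])<.35];ang=np.degrees(np.arctan2(f[:,1],f[:,0]))
        if len(ang)>10:
            m=np.degrees(np.angle(np.exp(4j*np.radians(ang)).sum()))/4;print("   face normals yaw mod90",m.round(1),len(ang))
    q=np.vstack(A);r=cv2.minAreaRect(q[:,:2].astype(np.float32)*1000);print("both",np.round(r[0],1),np.round(r[1],1),round(r[2],1))
E
python3 - <<'E'
from jarm import *
import warnings;warnings.filterwarnings("ignore")
body("over",(.511,.227),.175,.262)
E
python3 - <<'E'
import cv2
p=cv2.imread("pics/over_side.png");cv2.imwrite("pics/o1.png",cv2.resize(p[180:265,165:235],None,fx=8,fy=8,interpolation=cv2.INTER_CUBIC)[:600])
p=cv2.imread("pics/over_top.png");cv2.imwrite("pics/o2.png",cv2.resize(p[175:255,115:215],None,fx=7,fy=7,interpolation=cv2.INTER_CUBIC))
E
```

```text
side 2198 z 0.175 0.262 [495.1 240.5] [96.1 53.8] 45.8
   face normals yaw mod90 -3.4 1381
top 553 z 0.182 0.262 [497.1 208.5] [46.2 91. ] 48.2
   face normals yaw mod90 -3.7 202
both [509.4 225.5] [73.5 71.1] 86.0
```

View pics/o1.png

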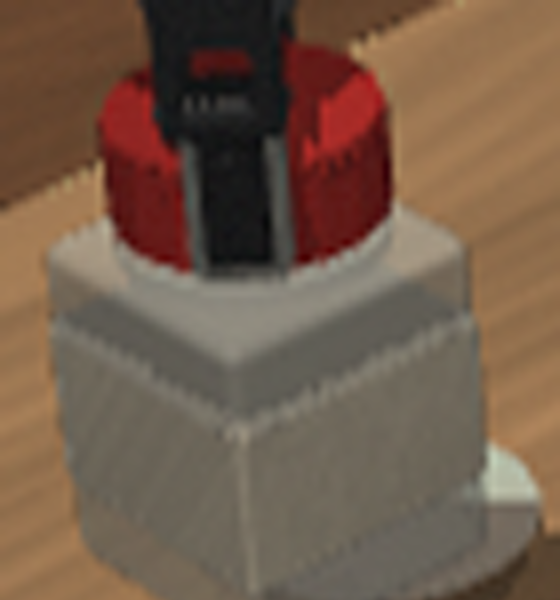

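View pics/o2.png

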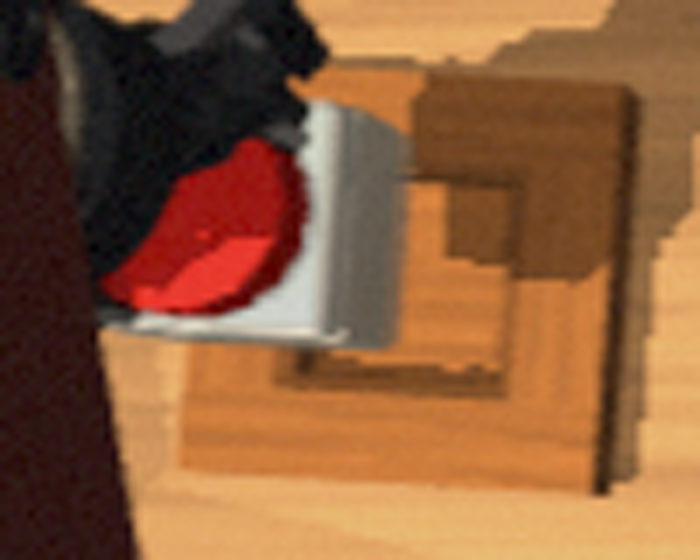

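The jar's yaw reads −3.5° against the block's −3.6°, and the centres agree within ~1.5 mm. That is inside the bevel and the 2.5 mm clearance, so I lower to just above the rim.

```bash
python3 -m creep '{"xyz":[[0,0.1,1.5],[0,0,3],[0,0,3],[0,0,2],[0,0,1]],"twist":[0,0,0,0,0],"jaw":[1,1,1,1,1]}'
python3 -m creep '{"xyz":[[0,0,0.8],[0,0,0],[0,0,0],[0,0,0]],"twist":[0,0,0,0],"jaw":[1,1,1,1]}'
python3 - <<'E'
from h import *
need([.511,.226,.0895]);look("rim",[("side",(140,210,130)),("top",(100,150,120))])
E
```

```text
time_s: 8.65
eef_pos: [0.5095, 0.226, 0.1405]
ee_rot: [0.918, 0.396, -0.003, -0.0]
force: [0.2, 0.6, -2.6]
gripper_width: 0.704
time_s: 9.05
eef_pos: [0.5132, 0.2272, 0.138]
ee_rot: [0.918, 0.397, 0.001, 0.0]
force: [-0.0, 0.3, -2.1]
gripper_width: 0.706
t 9.05 pos [0.5132 0.2272 0.138 ] yawx 46.74 tilt 0.17 w 0.706 F [-0.   0.3 -2.1] T [ 0.04 -0.04  0.02]
need tool cm [-0.25 -0.09  4.85]
```

View pics/rim.png

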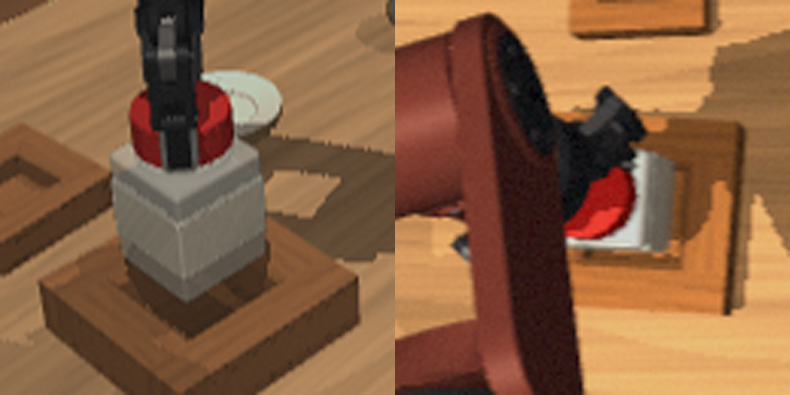

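```bash
python3 -m creep '{"xyz":[[0,0,0],[0,0,0]],"twist":[0,0],"jaw":[1,1]}'
python3 - <<'E'
from jarm import *
import warnings;warnings.filterwarnings("ignore")
need([.511,.226,.0895]);look("rim2",[("side",(140,210,130)),("top",(100,150,120))])
body("rim2",(.511,.227),.065,.148)
E
```

```text
time_s: 9.35
eef_pos: [0.5122, 0.2269, 0.137]
ee_rot: [0.918, 0.397, 0.0, 0.0]
force: [0.0, 0.6, -3.2]
gripper_width: 0.707
t 9.35 pos [0.5122 0.2269 0.137 ] yawx 46.74 tilt 0.04 w 0.707 F [ 0.   0.6 -3.2] T [0.   0.   0.04]
need tool cm [-0.16 -0.03  4.75]
side 1794 z 0.065 0.148 [511.9 225.6] [71.3 73.1] 87.3
   face normals yaw mod90 -3.3 1119
top 408 z 0.065 0.148 [498.4 207.8] [46.  92.1] 47.9
   face normals yaw mod90 -3.9 156
both [511.9 225.6] [71.3 73.1] 87.3
```

```bash
python3 -m creep '{"xyz":[[-0.1,0,0.5],[0,0,0.6],[0,0,0.6],[0,0,0.6],[0,0,0.6]],"twist":[0,0,0,0,0],"jaw":[1,1,1,1,1]}'
python3 -c "
from h import *
need([.511,.226,.0895])"
```

```text
time_s: 9.95
eef_pos: [0.5111, 0.226, 0.1066]
ee_rot: [0.918, 0.397, -0.0, -0.0]
force: [0.2, -0.6, -3.7]
gripper_width: 0.7
t 9.95 pos [0.5111 0.226  0.1066] yawx 46.74 tilt 0.04 w 0.7 F [ 0.2 -0.6 -3.7] T [-0.01 -0.03  0.02]
need tool cm [-0.   -0.    1.71]
```

It is inside the well with no contact force. I continue to the floor.

```bash
python3 -m creep '{"xyz":[[0,0,0.5],[0,0,0.5],[0,0,0.4],[0,0,0.1],[0,0,0]],"twist":[0,0,0,0,0],"jaw":[1,1,1,1,1]}'
python3 -c "
from h import *
need([.511,.226,.0895])"
```

```text
time_s: 10.45
eef_pos: [0.5112, 0.2261, 0.0923]
ee_rot: [0.918, 0.397, -0.0, -0.0]
force: [-0.0, 0.0, -2.8]
gripper_width: 0.703
t 10.45 pos [0.5112 0.2261 0.0923] yawx 46.74 tilt 0.02 w 0.703 F [-0.   0.  -2.8] T [ 0.01 -0.03 -0.01]
need tool cm [-0.02 -0.01  0.28]
```

```bash
python3 -m creep '{"xyz":[[0,0,0.1],[0,0,0.1],[0,0,0]],"twist":[0,0,0],"jaw":[1,1,1]}'
python3 -c "
from h import *
need([.511,.226,.0895])"
```

```text
time_s: 10.75
eef_pos: [0.5116, 0.2262, 0.0908]
ee_rot: [0.918, 0.397, 0.0, 0.0]
force: [0.2, 0.1, -2.6]
gripper_width: 0.703
t 10.75 pos [0.5116 0.2262 0.0908] yawx 46.74 tilt 0.04 w 0.703 F [ 0.2  0.1 -2.6] T [-0.01  0.02 -0.03]
need tool cm [-0.06 -0.03  0.13]
```

```bash
python3 -m creep '{"xyz":[[0,0,0.08],[0,0,0.08],[0,0,0]],"twist":[0,0,0],"jaw":[1,1,1]}'
python3 -c "
from h import *
need([.511,.226,.0895])"
```

```text
time_s: 11.05
eef_pos: [0.5123, 0.2263, 0.0904]
ee_rot: [0.918, 0.397, 0.001, 0.0]
force: [-0.5, -1.9, 5.0]
gripper_width: 0.704
t 11.05 pos [0.5123 0.2263 0.0904] yawx 46.74 tilt 0.1 w 0.704 F [-0.5 -1.9  5. ] T [0.01 0.38 0.09]
need tool cm [-0.11 -0.07  0.09]
```

The force flipped from −2.6 to +5 N at TCP 0.0904, and 0.0806 + 0.010 predicts 0.0906, so it is on the floor. I hold to let step 1 register and look.

```bash
python3 -m creep '{"xyz":[[0,0,0],[0,0,0],[0,0,0]],"twist":[0,0,0],"jaw":[1,1,1]}' 
python3 - <<'E'
from jarm import *
import warnings;warnings.filterwarnings("ignore")
need([.511,.226,.0895]);look("seat",[("side",(140,210,130)),("top",(100,150,120))])
body("seat",(.511,.227),.05,.1)
E
```

```text
time_s: 11.35
eef_pos: [0.5123, 0.2263, 0.0904]
ee_rot: [0.918, 0.397, 0.001, 0.0]
force: [-0.5, -0.7, 5.7]
gripper_width: 0.699
t 11.35 pos [0.5123 0.2263 0.0904] yawx 46.74 tilt 0.11 w 0.699 F [-0.5 -0.7  5.7] T [-0.05  0.42  0.05]
need tool cm [-0.11 -0.07  0.09]
side 1090 z 0.05 0.1 [511.9 225.7] [69.9 73.8] 88.0
   face normals yaw mod90 -2.7 548
top 265 z 0.05 0.1 [507.5 197.9] [27.1 74.6] 68.1
   face normals yaw mod90 -3.6 68
both [511.9 225.7] [69.9 73.8] 88.0
```

View pics/seat.png

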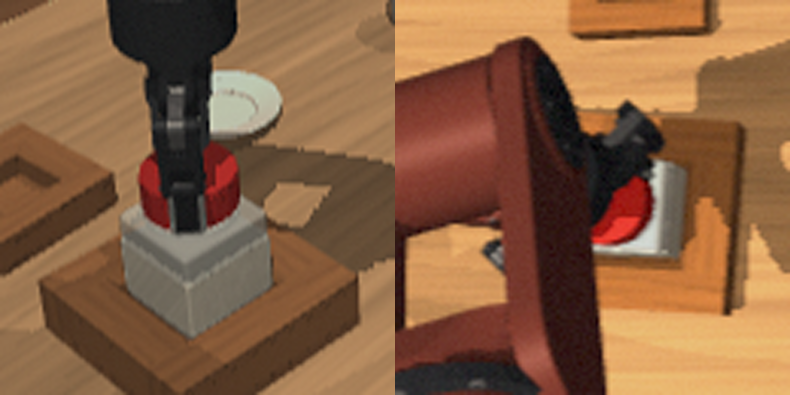

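Seated, upright, centre (0.512, 0.226). Now I unscrew: counterclockwise from above is negative twist. I start with a part turn, rising a little with the thread.

```bash
python3 -m creep '{"xyz":[[0,0,0],[0,0,-0.02],[0,0,-0.025]],"twist":[-0.12,-0.14,-0.14],"jaw":[1,1,1]}' 
python3 -c "
from h import *
need([.511,.226,.0895])"
```

```text
time_s: 11.75
eef_pos: [0.5125, 0.2257, 0.0911]
ee_rot: [0.819, 0.573, 0.001, 0.001]
force: [-0.6, -3.0, 6.3]
gripper_width: 0.704
t 11.75 pos [0.5125 0.2257 0.0911] yawx 69.93 tilt 0.12 w 0.704 F [-0.6 -3.   6.3] T [-0.56  0.37 -0.26]
need tool cm [-0.02 -0.15  0.16]
```

```bash
python3 -m creep '{"xyz":[[0,0,-0.025],[0,0,-0.025],[0,0,-0.025],[0,0,-0.025],[0,0,0]],"twist":[-0.14,-0.14,-0.14,-0.14,-0.14],"jaw":[1,1,1,1,1]}' 
python3 -c "
from h import *
need([.511,.226,.0895])"
```

```text
time_s: 12.25
eef_pos: [0.5124, 0.2261, 0.0918]
ee_rot: [0.573, 0.82, 0.001, 0.001]
force: [-1.9, -0.8, 5.1]
gripper_width: 0.706
t 12.25 pos [0.5124 0.2261 0.0918] yawx 110.09 tilt 0.12 w 0.706 F [-1.9 -0.8  5.1] T [-0.28  0.24 -0.08]
need tool cm [ 0.03 -0.13  0.23]
```

```bash
python3 -m creep '{"xyz":[[0,0,0],[0,0,0],[0,0,0]],"twist":[-0.08,0,0],"jaw":[1,1,1]}' 
python3 - <<'E'
from jarm import *
import warnings;warnings.filterwarnings("ignore")
need([.511,.226,.0895]);look("unscr",[("side",(150,210,110)),("top",(100,150,120))])
body("unscr",(.511,.227),.05,.1)
E
```

```text
time_s: 12.55
eef_pos: [0.5123, 0.226, 0.0918]
ee_rot: [0.542, 0.84, 0.0, 0.001]
force: [-1.6, -1.3, 5.7]
gripper_width: 0.703
t 12.55 pos [0.5123 0.226  0.0918] yawx 114.37 tilt 0.12 w 0.703 F [-1.6 -1.3  5.7] T [-0.24  0.27  0.04]
need tool cm [ 0.05 -0.12  0.23]
side 1107 z 0.05 0.1 [512.1 224.9] [71.2 72.8] 87.4
   face normals yaw mod90 -2.9 588
top 265 z 0.05 0.1 [511.5 201. ] [69.2 21.5] 0.6
   face normals yaw mod90 -4.1 51
both [512.1 224.9] [71.2 72.8] 87.4
```

View pics/unscr.png

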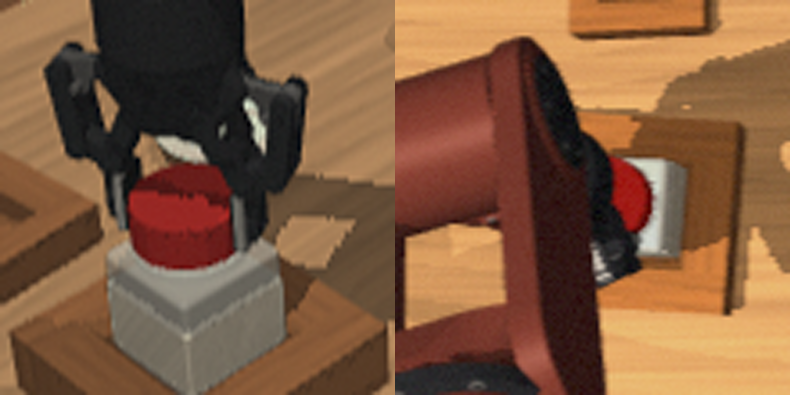

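The tool has turned 67.6° and the reaction torque fell 0.26 → 0.08 → ~0 N·m. The jar's yaw is unchanged and it is still seated. I lift slowly at first, watching the force.

```bash
python3 -m creep '{"xyz":[[0,0,-0.1],[0,0,-0.1],[0,0,-0.1],[0,0,0]],"twist":[0,0,0,0],"jaw":[1,1,1,1]}' 
python3 -c "
from h import *
need([.511,.226,.0895])"
```

```text
time_s: 13.05
eef_pos: [0.5112, 0.2261, 0.0931]
ee_rot: [0.542, 0.84, -0.0, -0.0]
force: [0.4, -1.3, -0.7]
gripper_width: 0.702
t 13.05 pos [0.5112 0.2261 0.0931] yawx 114.35 tilt 0.01 w 0.702 F [ 0.4 -1.3 -0.7] T [-0.11 -0.17  0.02]
need tool cm [ 0.   -0.02  0.36]
```

```bash
python3 -m creep '{"xyz":[[0,0,-0.1],[0,0,-0.1],[0,0,-0.1],[0,0,-0.1],[0,0,0]],"twist":[0,0,0,0,0],"jaw":[1,1,1,1,1]}' 
python3 - <<'E'
from jarm import *
need([.511,.226,.0895]);look("up1",[("side",(150,210,110)),("top",(100,150,120))])
E
```

```text
time_s: 13.55
eef_pos: [0.5115, 0.2262, 0.0976]
ee_rot: [0.542, 0.84, 0.0, 0.0]
force: [-0.0, -1.6, -0.7]
gripper_width: 0.705
t 13.55 pos [0.5115 0.2262 0.0976] yawx 114.35 tilt 0.02 w 0.705 F [-0.  -1.6 -0.7] T [-0.08 -0.07 -0.  ]
need tool cm [ 0.   -0.05  0.81]
```

View pics/up1.png

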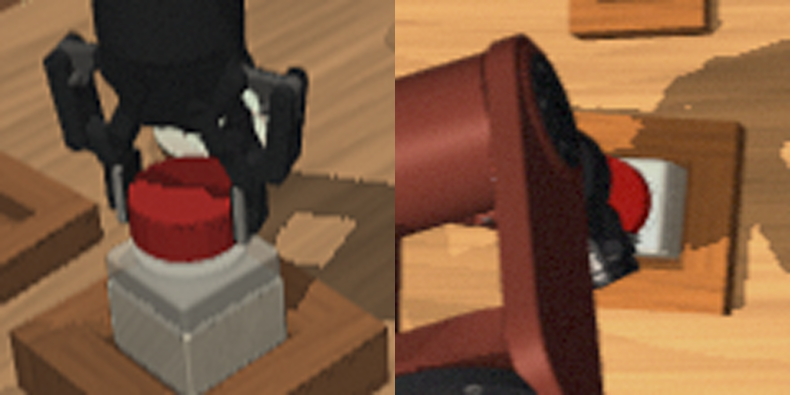

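The cap rises (top from row 165 to 158 in the crop) and the jar's front corner has not moved. Force is −0.7 N, i.e. the cap only. I raise it clear.

```bash
python3 -m creep '{"xyz":[[0,0,-0.2],[0,0,-0.3],[0,0,-0.3],[0,0,-0.4],[0,0,-0.5]],"twist":[0,0,0,0,0],"jaw":[1,1,1,1,1]}' 
python3 -m creep '{"xyz":[[0,0,-0.6],[0,0,-0.6],[0,0,-0.4],[0,0,-0.2],[0,0,0]],"twist":[0,0,0,0,0],"jaw":[1,1,1,1,1]}' 
python3 -m creep '{"xyz":[[0,0,0],[0,0,0],[0,0,0],[0,0,0]],"twist":[0,0,0,0],"jaw":[1,1,1,1]}' 
python3 - <<'E'
from jarm import *
import warnings;warnings.filterwarnings("ignore")
need([.512,.226,.133]);look("end",[("side",(150,200,110)),("top",(100,150,120))])
body("end",(.511,.227),.05,.1)
for n in("side","top"):
    p=cv2.imread(f"pics/end_{n}.png")[:,:,::-1];w=cloud(n,np.load(f"pics/end_{n}.npy"))
    k=(red(p)>0)&(np.hypot(w[...,0]-.511,w[...,1]-.226)<.06);q=w[k];print(n,len(q),"cap z",np.nanpercentile(q[:,2],[2,50,98]).round(4))
E
```

```text
time_s: 14.15
eef_pos: [0.5111, 0.2263, 0.1147]
ee_rot: [0.542, 0.84, -0.0, -0.0]
force: [0.4, 0.3, -0.7]
gripper_width: 0.705
time_s: 14.65
eef_pos: [0.5116, 0.2262, 0.1328]
ee_rot: [0.542, 0.84, 0.0, 0.0]
force: [0.0, 0.6, -0.6]
gripper_width: 0.706
time_s: 15.05
eef_pos: [0.5112, 0.2261, 0.1321]
ee_rot: [0.542, 0.84, -0.0, -0.0]
force: [0.4, 0.6, -0.1]
gripper_width: 0.703
t 15.05 pos [0.5112 0.2261 0.1321] yawx 114.35 tilt 0.03 w 0.703 F [ 0.4  0.6 -0.1] T [-0.01  0.03  0.02]
need tool cm [-0.04  0.07 -0.09]
side 1103 z 0.05 0.1 [511.5 224.6] [70.5 71.6] 86.8
   face normals yaw mod90 -2.9 499
top 288 z 0.051 0.1 [511.6 205. ] [28.2 69.9] 85.7
   face normals yaw mod90 -4.2 70
both [511.6 224.6] [70.5 71.7] 86.9
side 426 cap z [0.148  0.1719 0.1745]
top 193 cap z [0.1641 0.1708 0.4685]
```

View pics/end.png

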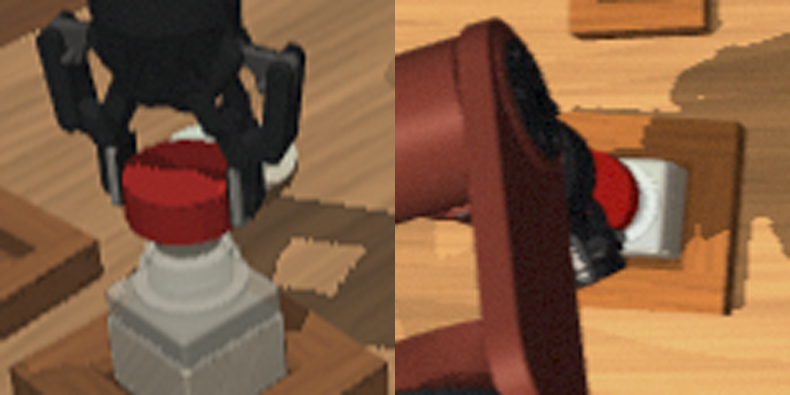

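```bash
python3 - <<'E'
from h import *
a=cv2.imread("pics/side0.png").astype(int);b=cv2.imread("pics/end_side.png").astype(int)
for nm,(x,y,r) in dict(round=(304,237,12),cup=(280,200,12),saucer=(213,245,14)).items():
    print(nm,abs(a-b).sum(2)[y-r:y+r,x-r:x+r].mean().round(1))
w=cloud("side",np.load("pics/end_side.npy"))
k=(np.hypot(w[...,0]-.5115,w[...,1]-.2255)<.05)&(abs(w[...,2]-.096)<.012);print("shoulder z",np.percentile(w[k][:,2],[10,50,90]))
from cell import finish_job
print(finish_job())
E
```

```text
round 19.0
cup 16.9
saucer 291.3
shoulder z [0.08774219 0.09607953 0.10312321]
the job is handed in; nothing more can be done
None
```

The job is handed in at about 15 s. The square jar sits in the larger block, its cap is unscrewed, and the gripper holds the cap just above the open mouth. No verdict was reported.

**What I did:** I gripped the jar by its red cap at 90 N, set it into the well and turned the cap 67.6° counterclockwise. I then lifted it straight up about 41 mm and stopped there.

**Last checks:**
- **Jar:** it stands seated, with its centre at about (0.5115, 0.225) against the block's (0.511, 0.226). Its side faces read vertical and its yaw matches the block's within about 1°.
- **Cap:** it is held and level, with its top at z ≈ 0.172. That puts its lower edge about 22 mm above the mouth rim. The external force is near zero, so it touches nothing else.
- **Turn:** the 67.6° is the tool's own turn, not a direct sighting of the cap. The reaction torque faded to zero and the cap came off with no pull on the jar, so slip looks unlikely.

**Checks that disagreed:**
- **Fingertip height:** the camera showed the fingertips about 20 mm higher than the given tool figures implied. I followed the camera and gripped lower.
- **Saucer:** my before-and-after picture check showed the round jar and cup unchanged, but a large difference at the saucer. The gripper stands in front of the saucer in that view, so the check could not confirm it. In earlier pictures it was in place, and nothing came near it.

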